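Set out the whistle display

TASK

Set out the blue display board: the olive jug whistle upright in the middle of the round wooden plinth, the brick-red rooster whistle upright in the middle of the square white tile, the pewter sheep upright on the board itself exactly midway between plinth and tile, and the boxwood burnisher lying lengthwise along the yellow stripe directly in front of the sheep, halfway along the stripe. The rooster and the sheep start on places that others need, so clear these first; set the whistles down without dropping them, and leave the wax tin, the mug and the brush where they are.

Things in the scene. Friction and masses are not known exactly. Their poses are not given: they have to be found in the camera images.
- board: Fixed blue board, 155 x 340 x 10 mm thick, turned up to 0.15 rad. Origin: on its underside, exactly midway between plinth and tile (not the board's centre); +x away from the robot, y along its length. Spans x -95 (front edge, nearest the robot) to +60 mm, y +-170 mm. A yellow stripe 22 x 320 mm is painted flush along y, centred at x = -75 mm, y = 0. Top at z = 10 mm.
- plinth: Fixed round turned plinth of pale wood on the board, 80 mm across, 20 mm high; its centre is 120 mm to one side of the board's origin along the board's y (left or right varies). Origin: centre of its underside. The rooster stands on it at the start.
- tile: Fixed square white glazed tile block on the board, 76 x 76 x 20 mm high, 120 mm from the board's origin along y on the other side from the plinth. Origin: centre of its underside. The sheep stands on it at the start.
- rooster: Loose brick-red clay rooster whistle with cream bands, standing (not those hanging or in the crate). About 120 g, 76 mm high, 88 mm long in x, tail -x, beak +x. Round foot 40 mm across. Its body is a barrel along x, 33 mm wide in y, centred 36 mm up: pinch it there across y, over the origin. Origin: centre of the foot's underside, z up. It may face any way at the end.
- sheep: Loose pewter sheep whistle on a thin base 50 x 28 x 4 mm, about 200 g, 44 mm high, 62 mm long in x, head to +x. Its body is a barrel along x, 28 mm wide in y, centred 27 mm above the underside: pinch it there across y. Origin: centre of the underside of its base, z up. It may face any way at the end.
- jug: Loose olive-green pottery jug whistle, about 180 g, 70 mm high. Foot 40 mm across, round belly 52 mm across with upright sides from 18 to 40 mm above the underside: pinch the belly across y, about 30 mm up. Small handle reaching to 38 mm on +x, short mouthpiece to 36 mm on -x. Origin: centre of the underside, z up. It may face any way at the end.
- burnisher: Loose boxwood burnisher, a flat-sided stick lying along its x, 110 mm long (x = -55 to +55 mm): handle 16 wide x 14 mm high from x = -55 to +11 mm, then a blade 12 wide x 10 mm high; brass ring at x = +6 mm. About 40 g, mass centre near x = -10 mm. Origin: middle of its underside, z up. Either end may point left.
- wax_tin: Bystander: low round brass tin with a pale metal lid, 64 mm across, 30 mm high, loose. Origin: centre of its underside. Leave it.
- mug: Bystander: blue mug, 76 mm across, 85 mm high, handle at +y, loose. Origin: centre of its underside. Leave it.
- brush: Bystander: brush about 170 mm long lying behind the board, along its own x, loose. Leave it.

How it is judged:
At the end, for the whole second after the job is handed in: Jug on plinth and rooster on tile within 15 mm of centre; sheep on the board within 15 mm (board x and y) of midway between them; all upright within 0.15 rad; burnisher on the stripe within 12 mm across, 20 mm along and 0.2 rad of its middle and direction; all released and at rest (horizontal distance between jug and plinth below 0.015 m and z of jug in the frame of plinth between 0.015 and 0.026 m and angle between each of jug, rooster, sheep's own z axis and vertical below 0.15 rad and horizontal distance between rooster and tile below 0.015 m and z of rooster in the frame of tile between 0.015 and 0.026 m and x of sheep in the frame of board between -0.015 and 0.015 m and y of sheep in the frame of board between -0.015 and 0.015 m and z of sheep in the frame of board between 0.006 and 0.015 m and x of burnisher in the frame of board between -0.087 and -0.063 m and y of burnisher in the frame of board between -0.02 and 0.02 m and z of burnisher in the frame of board between 0.005 and 0.028 m and angle between the x axis of burnisher and the y axis of board, either way round below 0.2 rad and linear speed of each of jug, rooster, sheep, burnisher below 0.02 m/s and angular speed of each of jug, rooster, sheep, burnisher below 0.2 rad/s); the robot touches nothing.
It fails at once if the wax tin, the mug or the brush is pushed more than 20 mm from where it was (distance of any of wax_tin, mug, brush from where it was at the start of the episode above 0.02 m).
It fails at once if the jug is dropped or knocked off (moves faster than 0.6 m/s, a fall of about 2 cm, while the fingers do not hold it) (contact force between jug and the fingers below 0.05 N and linear speed of jug above 0.6 m/s).
It fails at once if the rooster is dropped or knocked off (moves faster than 0.6 m/s, a fall of about 2 cm, while the fingers do not hold it) (contact force between rooster and the fingers below 0.05 N and linear speed of rooster above 0.6 m/s).
It fails at once if the sheep is dropped or knocked off (moves faster than 0.6 m/s, a fall of about 2 cm, while the fingers do not hold it) (contact force between sheep and the fingers below 0.05 N and linear speed of sheep above 0.6 m/s).
It also fails if it takes over 106 s, if anything falls off the work surface, if the arm or the gripper's body presses on something with over 40 N, if the wrist force passes 120 N, or if a joint passes its speed limit or range.

ROBOT

A 6-joint arm with a two-finger parallel gripper is mounted at the origin on the work surface. World frame = base frame: x ahead of the robot, y to its left, z up, the work surface at z = 0. Lengths are in m, angles in rad, forces in N, time in s.
With the tool pointing down it reaches from about 0.4 to 0.825 m from the base axis. Payload 7 kg.
Tool frame: the origin (TCP) lies between the finger pads; the fingertips stand 22 mm ahead of it and the grasp point (between the pads) lies 3 mm ahead of it; z points along the fingers, y is the line along which they close (so a half turn about z gives the same grasp; the last joint's range is limited). The gripper opens to 88 mm and grips with 3 to 60 N. Pads are 19 mm wide; open, the fingers measure 130 mm over their backs; the gripper's body (78 mm by 193 mm) begins 47 mm behind the grasp point.
Start: joints at [-0.933, 0.359, 0.012, 0, -1.224, -0.288], TCP at [0.231, -0.634, 0.249] pointing down, gripper open.
Joint ranges: [-3.07, 3.07], [-1.43, 2.12], [-1.02, 1.25], [-3.03, 1.67], [-3.05, -0], [-3.03, 3.03]. Speed limits (rad/s): [2.39, 2.39, 3.01, 3.14, 3.14, 3.14].

INTERFACE

Orientations are given as a rotation vector (axis times angle).
In Python, from plant import bot, cams gives the robot as it stands.
- The arm moves only by the tool carry_out, never from a script. Its argument "targets" is a list of rows, each an object of numbers: "x", "y", "z": the shift along the tool's x, y, z in m; "wx", "wy", "wz": the turn, a rotation vector about the tool's x, y, z in degrees; "gripper": the closure, from -1 (fully open) to 1 (shut). In form: [{"x": .., "y": .., "z": .., "wx": .., "wy": .., "wz": .., "gripper": ..}, ...]. A call has 1 to 10 rows; each row shifts and turns the commanded pose from where the row before left it, along the tool's axes as they then stand; what a row does not reach is not made up. A row lasts 1/10 s, in which the tool goes at most 50 mm and 8.59 degrees, less where a joint would pass 70% of its speed; a pose out of reach is approached as far as the arm can. A call with a gripper value outside its range is refused whole. The fingers move at their own pace and stop on an object; "force" is the grip in N (left out, the last holds). Time passes only in rows, so rows that do not move let the fingers close. It gives the time, the measured TCP pose, the force, the opening and the grip force at its end, in the units of the state.
- bot.sense(): the state, without advancing time (a new reading comes with each control period).
- cams.get_image(name): name is "scene" or "top" or "wrist"; returns the picture (400x640x3 uint8, red, green, blue); there is no depth.
- cams.get_calibration(name): a dict with "fx", "fy", "cx", "cy" (pixels), "distortion" ([k1, k2, p1, p2, k3] as OpenCV has them; the pictures are not rectified), "R" (3x3) and "t" (3): a world point X has camera coordinates R X + t; the wrist camera has in their place "mount" (4x4, takes a point from camera to tool coordinates, whose origin is the TCP and whose axes are the flange's). Camera axes: x right, y down, z forward; pixel columns grow to the right and rows downward; lengths in m; the calibration is good to about 2 mm. A picture is of the moment at which its call begins: read the wrist's pose just before it. get_calibration takes no time and is no camera call.
- bot.finish_job(): hands the job in; it is judged then, once.
The state is a dict: "time_s": time; "q": joint angles; "dq": joint speeds; "effort": joint torques, N m; "position": TCP position; "ee_rot": TCP orientation; "force": force on the tool from outside, world axes, zero at the start; "torque": the same for the moment, N m; "finger_gap": opening from 0.0 (shut) to 1.0 (fully open); "grip_force": force on a finger pad.
Only numpy, scipy, OpenCV 4.12 (cv2) and the standard library are available. Lean on these libraries where they do the work, as an engineer would, in place of code of your own. Each camera call takes 0.05 s, during which the arm holds its last target. There are 200 camera calls.

## Working session

There is one attempt and no reset: what is moved stays moved. The work goes in short steps, Python scripts to look and compute and a tool call to move; the robot and the scene stay as the last step left them, time stands still between calls to the robot, and variables do not carry over. Pictures are saved under pics/ and viewed, at most 14 in all, crops included, and the job is handed in when it is done.

Besides the shell and the picture viewer there is one more tool, called after "Call:" in YAML: its name, and indented under it one key for each argument. carry_out: Moves the arm, as the interface text tells. Its arguments: {"type":"object","properties":{"targets":{"type":"array"},"force":{"type":"number"}},"required":["targets"]}

```bash
ls; mkdir -p pics; python3 - <<'E'
from plant import bot, cams
import cv2
s=bot.sense(); print({k:(v if not hasattr(v,'__len__') else [round(float(a),3) for a in v]) for k,v in s.items()})
for n in ("top","scene"):
    c=cams.get_calibration(n); print(n,c)
    cv2.imwrite(f"pics/{n}0.png",cams.get_image(n)[:,:,::-1])
print(cams.get_calibration("wrist"))
E
```

```text
pics
{'time_s': 0.0, 'q': [-0.933, 0.359, 0.011, -0.0, -1.224, -0.288], 'dq': [-0.002, -0.001, 0.0, -0.001, 0.0, 0.0], 'effort': [0.001, -58.272, 29.306, 6.997, 0.007, -0.0], 'position': [0.231, -0.634, 0.248], 'ee_rot': [0.546, -3.093, -0.002], 'force': [0.465, 0.916, -0.134], 'torque': [0.035, -0.028, 0.045], 'grip_force': 0.0, 'finger_gap': 0.9949536766132601}
top {'fx': 496.87934405395913, 'fy': 496.87934405395913, 'cx': 299.7914377217327, 'cy': 198.21471957968447, 'distortion': array([0.03714811, 0.        , 0.        , 0.        , 0.        ]), 'R': array([[ 0.02714851, -0.99944063,  0.01952914],
       [-0.98395792, -0.03016371, -0.17583218],
       [ 0.1763229 , -0.01444227, -0.98422643]]), 't': array([-0.04073794,  0.62203384,  1.15178807])}
scene {'fx': 457.1478459831592, 'fy': 457.1478459831592, 'cx': 318.7549658201825, 'cy': 201.3314728280306, 'distortion': array([0.01415415, 0.        , 0.        , 0.        , 0.        ]), 'R': array([[-0.72440809,  0.68929645, -0.01016482],
       [ 0.49427188,  0.5090578 , -0.70466692],
       [-0.48054993, -0.5154906 , -0.70946544]]), 't': array([ 0.45823889, -0.24957053,  1.71714817])}
{'fx': 324.345659025181, 'fy': 324.345659025181, 'cx': 324.585052939294, 'cy': 202.71153096636553, 'distortion': array([-0.03234596,  0.        ,  0.        ,  0.        ,  0.        ]), 'mount': array([[ 3.01559106e-04, -9.51263184e-01, -3.08380063e-01,
         8.33823649e-02],
       [ 9.99999757e-01,  4.80462396e-04, -5.04206251e-04,
        -9.90341072e-04],
       [ 6.27797868e-04, -3.08379836e-01,  9.51263099e-01,
        -1.36354100e-01],
       [ 0.00000000e+00,  0.00000000e+00,  0.00000000e+00,
         1.00000000e+00]])}
```

View pics/top0.png

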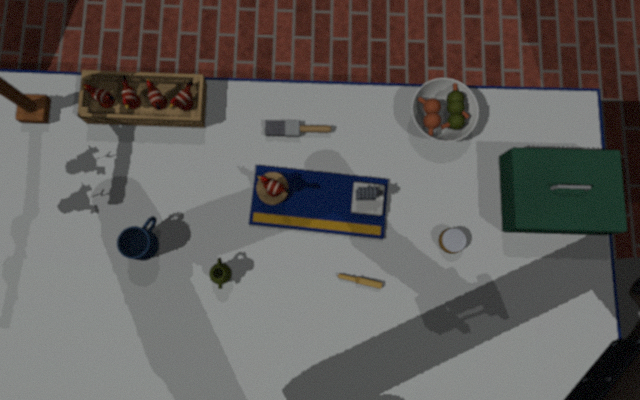

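View pics/scene0.png

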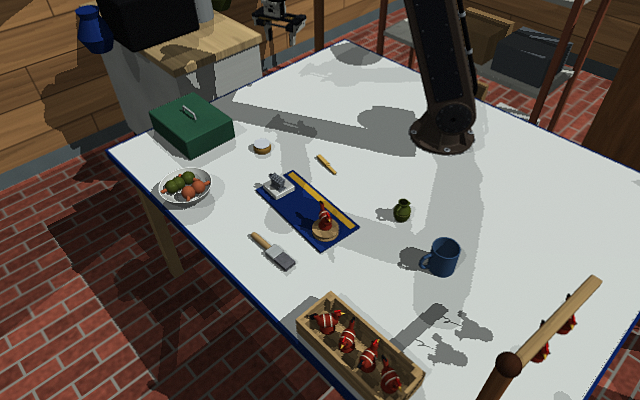

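The top view shows the board at px (250–389, 166–237), with the plinth and rooster left at (272,187) and the tile and sheep right at (368,195). The jug is at (220,272), the burnisher at (361,281), the tin at (453,240), the mug at (137,241) and the brush at (300,128). The scene view agrees.

```bash
cat > h.py <<'E'
import numpy as np, cv2
from scipy.spatial.transform import Rotation as Ro
from plant import bot, cams
def K(c): return np.array([[c['fx'],0,c['cx']],[0,c['fy'],c['cy']],[0,0,1]])
def campose(name):
    c=cams.get_calibration(name)
    if name!='wrist': return c,np.array(c['R']).T,-np.array(c['R']).T@c['t']
    s=bot.sense(); R=Ro.from_rotvec(s['ee_rot']).as_matrix(); M=np.array(c['mount'])
    return c,R@M[:3,:3],R@M[:3,3]+s['position']
def world(px,z,name='top',pose=None):
    c,R,o=pose or campose(name)
    u=cv2.undistortPoints(np.array(px,float).reshape(-1,1,2),K(c),c['distortion'])[:,0]
    d=np.c_[u,np.ones(len(u))]@R.T
    return o+d*((z-o[2])/d[:,2])[:,None]
def pix(X,name='top',pose=None):
    c,R,o=pose or campose(name)
    return cv2.projectPoints(np.array(X,float).reshape(-1,3),cv2.Rodrigues(R.T)[0],-R.T@o,K(c),c['distortion'])[0][:,0]
E
python3 - <<'E'
from h import *
im=cv2.imread('pics/top0.png')
x0,y0=200,155
cv2.imwrite('pics/crop.png',cv2.resize(im[y0:300,x0:400],None,fx=4,fy=4,interpolation=cv2.INTER_CUBIC))
hsv=cv2.cvtColor(im,cv2.COLOR_BGR2HSV)
# board: blue + yellow etc hull
m=((hsv[:,:,0]>105)&(hsv[:,:,0]<130)&(hsv[:,:,1]>150)).astype(np.uint8); m[:, :240]=0;m[:155]=0;m[250:]=0;m[:,400:]=0
p=cv2.findNonZero(m); r=cv2.minAreaRect(p); print(r); b=cv2.boxPoints(r); print(b); W=world(b,.01); print(W, [np.linalg.norm(W[i]-W[i-1]) for i in range(4)])
for nm,(lo,hi),(ax,ay,bx,by),z in (('yellow',(20,32),(245,205,395,240),.01),('burn',(10,32),(330,265,395,295),.012)):
    q=((hsv[:,:,0]>=lo)&(hsv[:,:,0]<=hi)&(hsv[:,:,1]>90)).astype(np.uint8); k=np.zeros_like(q);k[ay:by,ax:bx]=1;q*=k
    r=cv2.minAreaRect(cv2.findNonZero(q)); print(nm,r); W=world(cv2.boxPoints(r),z); print(W, W.mean(0))
E
```

```text
((319.38616943359375, 201.26248168945312), (133.84271240234375, 58.427581787109375), 6.277298450469971)
[[249.67181 222.9839 ]
 [256.0603  164.90663]
 [389.10052 179.54106]
 [382.71204 237.61833]]
[[ 0.56453307  0.09986242  0.01      ]
 [ 0.713865    0.09030537  0.01      ]
 [ 0.68634993 -0.24941747  0.01      ]
 [ 0.53770281 -0.23276769  0.01      ]] [np.float64(0.333710425577558), np.float64(0.14963744136319246), np.float64(0.3408352770609716), np.float64(0.14957666692041033)]
yellow ((316.4024353027344, 223.3780517578125), (128.10057067871094, 8.613658905029297), 6.340191841125488)
[[ 0.57074622  0.09367058  0.01      ]
 [ 0.59240466  0.09224924  0.01      ]
 [ 0.56624365 -0.22740547  0.01      ]
 [ 0.54468329 -0.22498113  0.01      ]] [ 0.56851945 -0.06661669  0.01      ]
burn ((359.6764831542969, 279.79412841796875), (44.38401794433594, 6.063390254974365), 14.03624439239502)
[[ 0.4366926  -0.1208828   0.012     ]
 [ 0.45103658 -0.12431202  0.012     ]
 [ 0.42806579 -0.23009721  0.012     ]
 [ 0.41381703 -0.22644367  0.012     ]] [ 0.432403   -0.17543393  0.012     ]
```

View pics/crop.png

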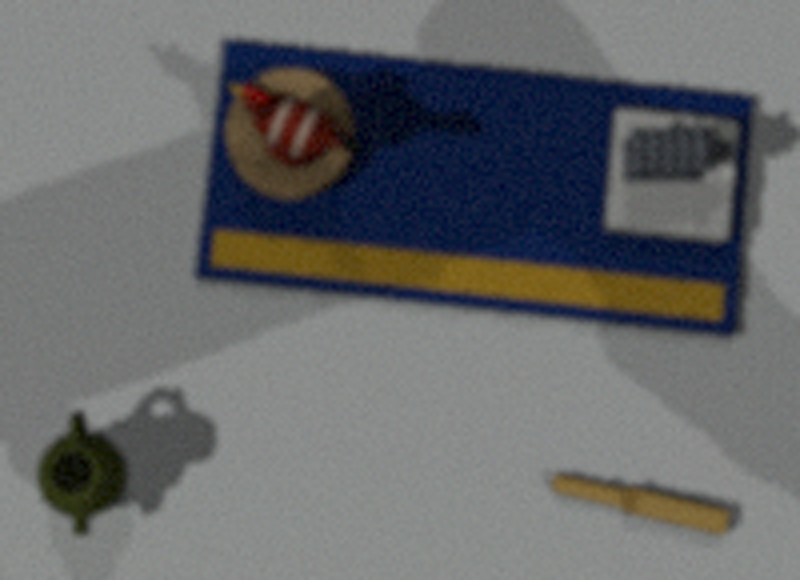

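The crop shows the beak at crop px (235,88) with the body at (292,130), so the rooster's axis runs up-left. The sheep's body is at (672,155) with its head to the right. The jug mouth is at (72,470) with its handle and spout vertical, and the burnisher blade points left from (550,480) to (735,515).

```bash
cat >> h.py <<'E'
def go(target,psi=None,maxd=.045,maxa=8.0):
    """target TCP world xyz, psi: desired closing-axis heading (rad, mod pi). prints tool-frame shift & turn"""
    s=bot.sense(); R=Ro.from_rotvec(s['ee_rot']).as_matrix()
    d=R.T@(np.array(target)-s['position'])
    a=0.
    if psi is not None:
        cur=np.arctan2(R[1,1],R[0,1]); a=-((psi-cur+np.pi/2)%np.pi-np.pi/2)
    n=max(np.ceil(np.linalg.norm(d)/maxd),np.ceil(abs(np.degrees(a))/maxa),1)
    print('t',round(s['time_s'],2),'pos',s['position'].round(4) if hasattr(s['position'],'round') else np.round(s['position'],4),'q6',round(s['q'][5],2),'toolx',R[:,0].round(3),'toolz',R[:,2].round(3))
    print('shift mm (translate w/o turn)',(d*1000).round(1),'wz deg',round(np.degrees(a),1),'rows',n,'per row',(d*1000/n).round(1),round(np.degrees(a)/n,2))
E
python3 - <<'E'
from h import *
f=lambda x,y:(200+x/4-.4,155+y/4-.4)
tile=world([f(612,107),f(740,118),f(733,241),f(604,230)],.03); print('tile',tile.mean(0).round(4),[np.linalg.norm(tile[i]-tile[i-1]).round(3) for i in range(4)])
print('plinth',world([f(290,134)],.03).round(4))
print('plinth edges',world([f(225,130),f(356,140),f(292,202),f(300,66)],.03).round(4))
print('sheep ends body',world([f(626,152),f(710,155)],.06).round(4), 'mid',world([f(668,154)],.062).round(4))
w=world([f(245,94),f(335,140),f(292,130)],.075); print('rooster',w.round(4), np.degrees(np.arctan2(*(w[0]-w[1])[[1,0]])))
print('jug mouth',world([f(72,470)],.07).round(4),'handles',world([f(80,412),f(80,530)],.035).round(4))
o=np.array([.6433,-.0727]);
for n,p in (('plinth',(0,.12)),('tile',(0,-.12))): print(n,o+np.array([[.9967,.0815],[-.0815,.9967]])@p)
go([.56,-.07,.33],np.radians(-4.7))
E
```

```text
tile [ 0.6332 -0.1919  0.03  ] [np.float64(0.078), np.float64(0.08), np.float64(0.078), np.float64(0.08)]
plinth [[0.651  0.0464 0.03  ]]
plinth edges [[0.6522 0.0869 0.03  ]
 [0.6484 0.0053 0.03  ]
 [0.6082 0.0436 0.03  ]
 [0.6945 0.0418 0.03  ]]
sheep ends body [[ 0.6402 -0.1591  0.06  ]
 [ 0.6399 -0.2102  0.06  ]] mid [[ 0.6394 -0.1843  0.062 ]]
rooster [[0.6657 0.0724 0.075 ]
 [0.6392 0.0175 0.075 ]
 [0.6445 0.0434 0.075 ]] 64.27835748453693
jug mouth [[0.4399 0.1639 0.07  ]] handles [[0.4754 0.1661 0.035 ]
 [0.4057 0.1621 0.035 ]]
plinth [0.65308  0.046904]
tile [ 0.63352  -0.192304]
t 0.1 pos [ 0.2312 -0.6338  0.2477] q6 -0.29 toolx [-0.939 -0.343  0.   ] toolz [-0.001  0.001 -1.   ]
shift mm (translate w/o turn) [-502.1  417.1  -81.7] wz deg -65.3 rows 15.0 per row [-33.5  27.8  -5.4] -4.35
```

Call:
carry_out:
  targets:
    - {"x":-0.0385,"y":0.02,"z":0.0034}
    - {"x":-0.0385,"y":0.02,"z":0.0034}
    - {"x":-0.0385,"y":0.02,"z":0.0034}
    - {"x":-0.0385,"y":0.02,"z":0.0034}
    - {"x":-0.0385,"y":0.02,"z":0.0034}
    - {"x":-0.0385,"y":0.02,"z":0.0034}
    - {"x":-0.0385,"y":0.02,"z":0.0034}
    - {"x":-0.0385,"y":0.02,"z":0.0034}
    - {"x":-0.0385,"y":0.02,"z":0.0034}
    - {"x":-0.0385,"y":0.02,"z":0.0034}

```text
schema error: expected keys x, y, z, wx, wy, wz, gripper
```

Call:
carry_out:
  targets:
    - {"x":-0.0385,"y":0.02,"z":0.0034}
    - {"x":-0.0385,"y":0.02,"z":0.0034}
    - {"x":-0.0385,"y":0.02,"z":0.0034}
    - {"x":-0.0385,"y":0.02,"z":0.0034}
    - {"wz":-8}
    - {"wz":-8}
    - {"wz":-8}
    - {"wz":-8}
    - {"wz":-8}
    - {"wz":-8}

```text
schema error: expected keys x, y, z, wx, wy, wz, gripper
```

Call:
carry_out:
  targets:
    - {"wz":-8}
    - {"wz":-8}
    - {"wz":-6}
    - {}
    - {}

```text
schema error: expected keys x, y, z, wx, wy, wz, gripper
```

```bash
python3 - <<'E'
from h import *
go([.640,-.185,.20],0.)
p=campose('wrist'); im=cams.get_image('wrist')
cv2.imwrite('pics/w1.png',im[:,:,::-1])
# predicted: sheep axis points, tile corners
print(pix([[.64,-.16,.058],[.64,-.21,.058],[.6335,-.192,.03]],pose=p).round())
E
```

```text
t 0.1 pos [ 0.2312 -0.6338  0.2477] q6 -0.29 toolx [-0.939 -0.343  0.   ] toolz [-0.001  0.001 -1.   ]
shift mm (translate w/o turn) [-537.8  281.4   48.1] wz deg -70.0 rows 14.0 per row [-38.4  20.1   3.4] -5.0
[[513. 509.]
 [486. 504.]
 [490. 485.]]
```

View pics/w1.png

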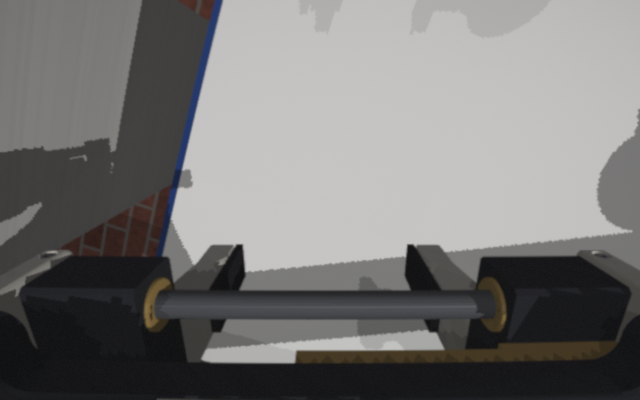

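The wrist view still shows the start pose, with an empty tabletop and the gripper across rows 240–360. The rows need all keys, so I'm resending them.

Call:
carry_out:
  targets:
    - {"x":-0.0385,"y":0.02,"z":0.0034,"wx":0,"wy":0,"wz":0,"gripper":-1}
    - {"x":-0.0385,"y":0.02,"z":0.0034,"wx":0,"wy":0,"wz":0,"gripper":-1}
    - {"x":-0.0385,"y":0.02,"z":0.0034,"wx":0,"wy":0,"wz":0,"gripper":-1}
    - {"x":-0.0385,"y":0.02,"z":0.0034,"wx":0,"wy":0,"wz":0,"gripper":-1}
    - {"x":-0.0385,"y":0.02,"z":0.0034,"wx":0,"wy":0,"wz":0,"gripper":-1}
    - {"x":-0.0385,"y":0.02,"z":0.0034,"wx":0,"wy":0,"wz":0,"gripper":-1}
    - {"x":-0.0385,"y":0.02,"z":0.0034,"wx":0,"wy":0,"wz":0,"gripper":-1}
    - {"x":-0.0385,"y":0.02,"z":0.0034,"wx":0,"wy":0,"wz":0,"gripper":-1}
    - {"x":-0.0385,"y":0.02,"z":0.0034,"wx":0,"wy":0,"wz":0,"gripper":-1}
    - {"x":-0.0385,"y":0.02,"z":0.0034,"wx":0,"wy":0,"wz":0,"gripper":-1}

```text
time_s: 1.15
position: [0.5253, -0.3127, 0.2144]
ee_rot: [0.547, -3.094, -0.0]
force: [0.6, 0.3, -0.6]
finger_gap: 0.996
grip_force: 0.0
```

Call:
carry_out:
  targets:
    - {"x":-0.0385,"y":0.02,"z":0.0034,"wx":0,"wy":0,"wz":0,"gripper":-1}
    - {"x":-0.0385,"y":0.02,"z":0.0034,"wx":0,"wy":0,"wz":0,"gripper":-1}
    - {"x":-0.0385,"y":0.02,"z":0.0034,"wx":0,"wy":0,"wz":0,"gripper":-1}
    - {"x":0,"y":0,"z":0,"wx":0,"wy":0,"wz":-8,"gripper":-1}
    - {"x":0,"y":0,"z":0,"wx":0,"wy":0,"wz":-8,"gripper":-1}
    - {"x":0,"y":0,"z":0,"wx":0,"wy":0,"wz":-8,"gripper":-1}
    - {"x":0,"y":0,"z":0,"wx":0,"wy":0,"wz":-8,"gripper":-1}
    - {"x":0,"y":0,"z":0,"wx":0,"wy":0,"wz":-8,"gripper":-1}
    - {"x":0,"y":0,"z":0,"wx":0,"wy":0,"wz":-8,"gripper":-1}
    - {"x":0,"y":0,"z":0,"wx":0,"wy":0,"wz":-8,"gripper":-1}

```text
time_s: 2.15
position: [0.6122, -0.2183, 0.204]
ee_rot: [1.942, -2.469, -0.001]
force: [-0.9, -0.3, -0.4]
finger_gap: 0.998
grip_force: 0.0
```

Call:
carry_out:
  targets:
    - {"x":0,"y":0,"z":0,"wx":0,"wy":0,"wz":-8,"gripper":-1}
    - {"x":0,"y":0,"z":0,"wx":0,"wy":0,"wz":-6,"gripper":-1}
    - {"x":0,"y":0,"z":0,"wx":0,"wy":0,"wz":0,"gripper":-1}
    - {"x":0,"y":0,"z":0,"wx":0,"wy":0,"wz":0,"gripper":-1}

```text
time_s: 2.55
position: [0.6123, -0.2183, 0.2041]
ee_rot: [2.218, -2.224, -0.001]
force: [0.2, 0.8, 0.2]
finger_gap: 1.0
grip_force: 0.0
```

```bash
python3 - <<'E'
from h import *
go([.640,-.185,.20],0.)
p=campose('wrist'); im=cams.get_image('wrist')
cv2.imwrite('pics/w2.png',im[:,:,::-1])
print(pix([[.64,-.16,.058],[.64,-.21,.058],[.6335,-.192,.03]],pose=p).round())
E
```

```text
t 2.55 pos [ 0.6123 -0.2183  0.2041] q6 0.04 toolx [-0.003 -1.    -0.   ] toolz [-0.  0. -1.]
shift mm (translate w/o turn) [-33.4 -27.6   4.1] wz deg -0.1 rows 1.0 per row [-33.4 -27.6   4.1] -0.14
[[297. 254.]
 [295. 205.]
 [305. 213.]]
```

View pics/w2.png

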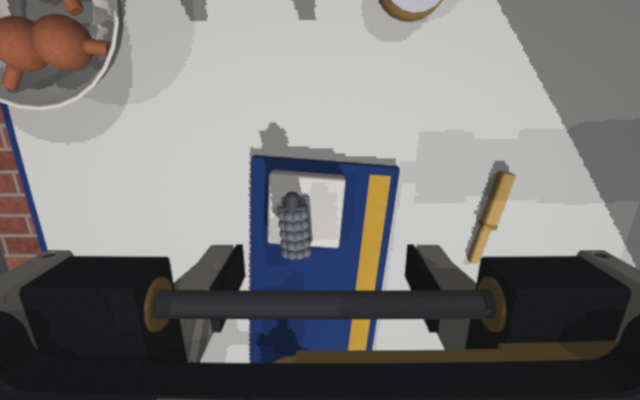

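The wrist view shows the sheep with its head at (292,197) and rear at (295,258). The tile corners are at about (268,170), (345,176), (340,248) and (268,243), and the burnisher runs from (506,173) to (474,262).

```bash
python3 - <<'E'
from h import *
p=campose('wrist')
t=world([(269.5,170.5),(345,176),(340,247.5),(268,243)],.03,pose=p); print(t.round(4),t.mean(0).round(4))
s=world([(293,202),(295,258),(294,232)],.06,pose=p); print('sheep head,rear,mid',s.round(4))
print('body edges',world([(281,215),(308,215),(280,250),(311,250)],.057,pose=p).round(4))
b=world([(509,172),(474,262)],.012,pose=p); print('burn',b.round(4),b.mean(0).round(4),np.linalg.norm(b[0]-b[1]))
print('stripe',world([(368,175),(390.5,177),(349,348),(370,348)],.01,pose=p).round(4))
E
```

```text
[[ 0.667  -0.2358  0.03  ]
 [ 0.5933 -0.2302  0.03  ]
 [ 0.5972 -0.1531  0.03  ]
 [ 0.6728 -0.1583  0.03  ]] [ 0.6326 -0.1943  0.03  ]
sheep head,rear,mid [[ 0.642  -0.2131  0.06  ]
 [ 0.6419 -0.1565  0.06  ]
 [ 0.642  -0.1836  0.06  ]]
body edges [[ 0.6539 -0.1994  0.057 ]
 [ 0.6287 -0.1994  0.057 ]
 [ 0.6564 -0.1635  0.057 ]
 [ 0.6265 -0.1635  0.057 ]]
burn [[ 0.4209 -0.2302  0.012 ]
 [ 0.4432 -0.1256  0.012 ]] [ 0.432  -0.1779  0.012 ] 0.10698160490949724
stripe [[ 0.568  -0.2265  0.01  ]
 [ 0.5444 -0.2244  0.01  ]
 [ 0.5829 -0.0036  0.01  ]
 [ 0.5564 -0.0035  0.01  ]]
```

Call:
carry_out:
  targets:
    - {"x":-0.0348,"y":-0.0292,"z":0.0,"wx":0,"wy":0,"wz":0,"gripper":-1}
    - {"x":0,"y":0,"z":0.045,"wx":0,"wy":0,"wz":0,"gripper":-1}
    - {"x":0,"y":0,"z":0.045,"wx":0,"wy":0,"wz":0,"gripper":-1}
    - {"x":0,"y":0,"z":0.034,"wx":0,"wy":0,"wz":0,"gripper":-1}
    - {"x":0,"y":0,"z":0.02,"wx":0,"wy":0,"wz":0,"gripper":-1}
    - {"x":0,"y":0,"z":0,"wx":0,"wy":0,"wz":0,"gripper":-1}
    - {"x":0,"y":0,"z":0,"wx":0,"wy":0,"wz":0,"gripper":-1}

```text
time_s: 3.3
position: [0.6419, -0.1836, 0.0607]
ee_rot: [2.221, -2.221, 0.0]
force: [0.4, -0.7, 0.3]
finger_gap: 0.998
grip_force: 0.0
```

Call:
carry_out:
  targets:
    - {"x":0,"y":0,"z":0,"wx":0,"wy":0,"wz":0,"gripper":1}
    - {"x":0,"y":0,"z":0,"wx":0,"wy":0,"wz":0,"gripper":1}
    - {"x":0,"y":0,"z":0,"wx":0,"wy":0,"wz":0,"gripper":1}
    - {"x":0,"y":0,"z":0,"wx":0,"wy":0,"wz":0,"gripper":1}
    - {"x":0,"y":0,"z":0,"wx":0,"wy":0,"wz":0,"gripper":1}
    - {"x":0,"y":0,"z":0,"wx":0,"wy":0,"wz":0,"gripper":1}
    - {"x":0,"y":0,"z":0,"wx":0,"wy":0,"wz":0,"gripper":1}
  force: 20

```text
time_s: 4.0
position: [0.6416, -0.1835, 0.0604]
ee_rot: [-2.222, 2.221, 0.0]
force: [-0.6, 0.2, 0.6]
finger_gap: 0.424
grip_force: 0.0
```

Call:
carry_out:
  targets:
    - {"x":0,"y":0,"z":0,"wx":0,"wy":0,"wz":0,"gripper":1}
    - {"x":0,"y":0,"z":0,"wx":0,"wy":0,"wz":0,"gripper":1}
    - {"x":0,"y":0,"z":0,"wx":0,"wy":0,"wz":0,"gripper":1}
    - {"x":0,"y":0,"z":0,"wx":0,"wy":0,"wz":0,"gripper":1}
    - {"x":0,"y":0,"z":0,"wx":0,"wy":0,"wz":0,"gripper":1}

```text
time_s: 4.5
position: [0.6414, -0.1835, 0.0603]
ee_rot: [2.222, -2.22, -0.001]
force: [-1.6, 0.4, 0.9]
finger_gap: 0.307
grip_force: 19.8
```

Call:
carry_out:
  targets:
    - {"x":0,"y":0,"z":-0.01,"wx":0,"wy":0,"wz":0,"gripper":1}
    - {"x":0,"y":0,"z":-0.03,"wx":0,"wy":0,"wz":0,"gripper":1}
    - {"x":-0.03,"y":0,"z":0,"wx":0,"wy":0,"wz":0,"gripper":1}
    - {"x":-0.04,"y":0,"z":0,"wx":0,"wy":0,"wz":0,"gripper":1}
    - {"x":-0.0425,"y":-0.0015,"z":0,"wx":0,"wy":0,"wz":0,"gripper":1}
    - {"x":0,"y":0,"z":0.025,"wx":0,"wy":0,"wz":0,"gripper":1}
    - {"x":0,"y":0,"z":0.025,"wx":0,"wy":0,"wz":0,"gripper":1}
    - {"x":0,"y":0,"z":0.007,"wx":0,"wy":0,"wz":0,"gripper":1}
    - {"x":0,"y":0,"z":0.002,"wx":0,"wy":0,"wz":0,"gripper":1}
    - {"x":0,"y":0,"z":0,"wx":0,"wy":0,"wz":0,"gripper":1}

```text
time_s: 5.5
position: [0.6436, -0.0713, 0.0421]
ee_rot: [-2.222, 2.221, -0.001]
force: [1.0, 0.5, -1.6]
finger_gap: 0.307
grip_force: 19.8
```

```bash
python3 - <<'E'
from h import *
go([.643,-.0715,.0403],0.)
p=campose('wrist'); im=cams.get_image('wrist')
cv2.imwrite('pics/w3.png',im[:,:,::-1])
cv2.imwrite('pics/t3.png',cv2.resize(cams.get_image('top')[145:305,190:400,::-1],None,fx=3.5,fy=3.5,interpolation=cv2.INTER_CUBIC))
E
```

```text
t 5.5 pos [ 0.6436 -0.0713  0.0421] q6 -0.19 toolx [ 0.001 -1.     0.   ] toolz [ 0.001 -0.    -1.   ]
shift mm (translate w/o turn) [0.2 0.6 1.8] wz deg 0.0 rows 1.0 per row [0.2 0.6 1.8] 0.03
```

View pics/w3.png

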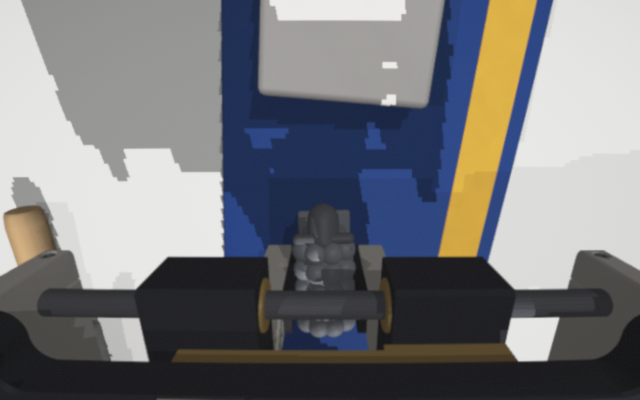

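The sheep is held upright. Its base front edge is at about (323,210), and the tile's near edge runs from (262,94) to (428,106).

```bash
python3 - <<'E'
from h import *
p=campose('wrist')
print('base front',world([(301,210),(349,210)],.0155,pose=p).round(4))
print('tile near edge',world([(262,94),(428,106)],.03,pose=p).round(4))
print('stripe sides',world([(440,255),(478,255)],.01,pose=p).round(4))
E
```

```text
base front [[ 0.6574 -0.0989  0.0155]
 [ 0.6317 -0.099   0.0155]]
tile near edge [[ 0.6722 -0.1577  0.03  ]
 [ 0.599  -0.1528  0.03  ]]
stripe sides [[ 0.5778 -0.0695  0.01  ]
 [ 0.5555 -0.0695  0.01  ]]
```

Call:
carry_out:
  targets:
    - {"x":0,"y":0.0005,"z":0.0015,"wx":0,"wy":0,"wz":0,"gripper":1}
    - {"x":0,"y":0,"z":0,"wx":0,"wy":0,"wz":0,"gripper":1}
    - {"x":0,"y":0,"z":0,"wx":0,"wy":0,"wz":0,"gripper":1}

```text
time_s: 5.9
position: [0.6427, -0.0711, 0.0403]
ee_rot: [-2.222, 2.22, -0.001]
force: [-0.4, -0.2, 0.2]
finger_gap: 0.311
grip_force: 19.8
```

Call:
carry_out:
  targets:
    - {"x":0,"y":0,"z":0,"wx":0,"wy":0,"wz":0,"gripper":-1}
    - {"x":0,"y":0,"z":0,"wx":0,"wy":0,"wz":0,"gripper":-1}
    - {"x":0,"y":0,"z":0,"wx":0,"wy":0,"wz":0,"gripper":-1}
    - {"x":0,"y":0,"z":0,"wx":0,"wy":0,"wz":0,"gripper":-1}
    - {"x":0,"y":0,"z":0,"wx":0,"wy":0,"wz":0,"gripper":-1}
    - {"x":0,"y":0,"z":-0.02,"wx":0,"wy":0,"wz":0,"gripper":-1}
    - {"x":0,"y":0,"z":-0.04,"wx":0,"wy":0,"wz":0,"gripper":-1}
    - {"x":0,"y":0,"z":-0.045,"wx":0,"wy":0,"wz":0,"gripper":-1}
    - {"x":0,"y":0,"z":-0.045,"wx":0,"wy":0,"wz":0,"gripper":-1}
    - {"x":0,"y":0,"z":-0.01,"wx":0,"wy":0,"wz":0,"gripper":-1}

```text
time_s: 6.9
position: [0.6451, -0.0711, 0.2064]
ee_rot: [-2.219, 2.215, -0.01]
force: [0.8, -0.6, 0.5]
finger_gap: 0.998
grip_force: 0.0
```

Call:
carry_out:
  targets:
    - {"x":-0.04,"y":0,"z":0,"wx":0,"wy":0,"wz":0,"gripper":-1}
    - {"x":-0.04,"y":0,"z":0,"wx":0,"wy":0,"wz":0,"gripper":-1}
    - {"x":0,"y":0,"z":0,"wx":0,"wy":0,"wz":8,"gripper":-1}
    - {"x":0,"y":0,"z":0,"wx":0,"wy":0,"wz":8,"gripper":-1}
    - {"x":0,"y":0,"z":0,"wx":0,"wy":0,"wz":8,"gripper":-1}
    - {"x":0,"y":0,"z":0,"wx":0,"wy":0,"wz":2,"gripper":-1}
    - {"x":0,"y":0,"z":0,"wx":0,"wy":0,"wz":0,"gripper":-1}
    - {"x":0,"y":0,"z":0,"wx":0,"wy":0,"wz":0,"gripper":-1}

```text
time_s: 7.7
position: [0.6423, 0.009, 0.1997]
ee_rot: [1.667, -2.662, -0.0]
force: [0.5, -0.1, -0.2]
finger_gap: 1.0
grip_force: 0.0
```

```bash
python3 - <<'E'
from h import *
go([.645,.0434,.069],np.radians(-26))
p=campose('wrist'); im=cams.get_image('wrist')
cv2.imwrite('pics/w4.png',im[:,:,::-1])
print(pix([[.645,.0434,.075]],pose=p))
E
```

```text
t 7.7 pos [0.6423 0.009  0.1997] q6 -0.77 toolx [-0.436 -0.9    0.   ] toolz [-0. -0. -1.]
shift mm (translate w/o turn) [-32.2  12.6 130.6] wz deg 0.1 rows 4.0 per row [-8.   3.1 32.7] 0.03
[[340.38112343 237.39561459]]
```

View pics/w4.png

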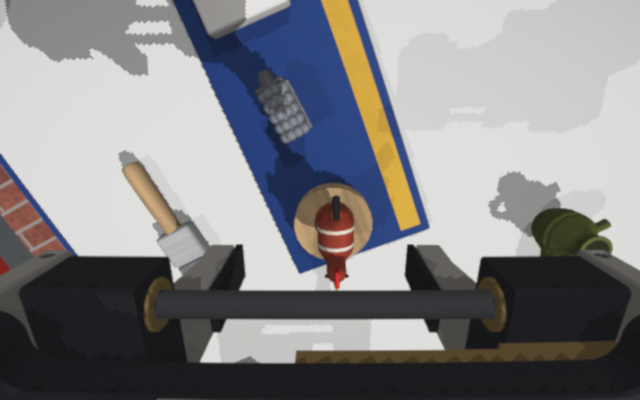

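The rooster is aligned with the image's vertical. Its tail is at (336,200), its body edges at (316,230) and (356,230), and its beak at (337,288). The plinth circle is centred at about (334,222), and the jug is at (570,230).

```bash
python3 - <<'E'
from h import *
p=campose('wrist'); s=bot.sense(); R=Ro.from_rotvec(s['ee_rot']).as_matrix()
def rep(n,px,z):
    w=world(px,z,pose=p); print(n,w.round(4).tolist(),'tool mm',((w-s['position'])@R*1000).round(1).tolist())
rep('edges',[(316,230),(356,230)],.066)
rep('body ends top',[(336,200),(336,262)],.075)
rep('beak',[(337,286)],.085)
rep('bands',[(335,211),(336,233),(338,254)],.08)
rep('plinth l r top',[(296,222),(373,222),(334,184)],.03)
im=cv2.imread('pics/w4.png')[150:300,270:400]; cv2.imwrite('pics/w4c.png',cv2.resize(im,None,fx=4,fy=4,interpolation=cv2.INTER_CUBIC))
E
```

```text
edges [[0.663, 0.031, 0.066], [0.6306, 0.0467, 0.066]] tool mm [[-28.9, -9.0, 133.7], [-28.9, 27.0, 133.7]]
body ends top [[0.6338, 0.0106, 0.075], [0.6588, 0.0635, 0.075]] tool mm [[2.2, 8.4, 124.7], [-56.3, 9.0, 124.7]]
beak [[0.6661, 0.0805, 0.085]] tool mm [[-74.8, 9.8, 114.7]]
bands [[0.6382, 0.0175, 0.08], [0.6459, 0.0359, 0.08], [0.6528, 0.0547, 0.08]] tool mm [[-5.9, 7.5, 119.7], [-25.8, 8.5, 119.7], [-45.8, 10.5, 119.7]]
plinth l r top [[0.6849, 0.0275, 0.03], [0.6148, 0.0615, 0.03], [0.6333, 0.0084, 0.03]] tool mm [[-35.3, -30.2, 169.7], [-35.3, 47.7, 169.7], [4.4, 7.8, 169.7]]
```

View pics/w4c.png

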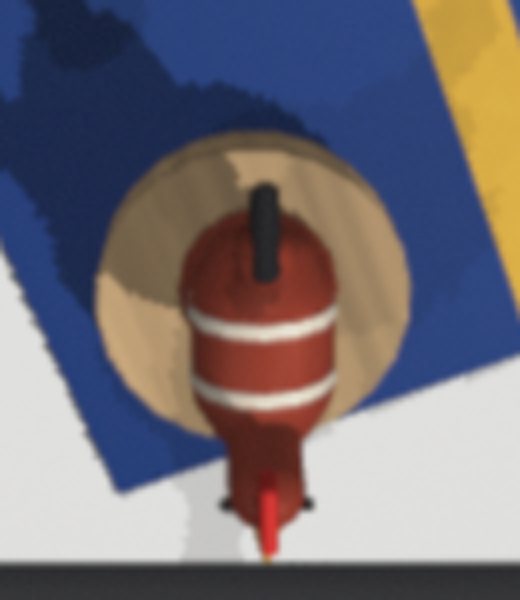

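Call:
carry_out:
  targets:
    - {"x":-0.033,"y":0.009,"z":0.0,"wx":0,"wy":0,"wz":0,"gripper":-1}
    - {"x":0,"y":0,"z":0.04,"wx":0,"wy":0,"wz":0,"gripper":-1}
    - {"x":0,"y":0,"z":0.04,"wx":0,"wy":0,"wz":0,"gripper":-1}
    - {"x":0,"y":0,"z":0.03,"wx":0,"wy":0,"wz":0,"gripper":-1}
    - {"x":0,"y":0,"z":0.02,"wx":0,"wy":0,"wz":0,"gripper":-1}
    - {"x":0,"y":0,"z":0,"wx":0,"wy":0,"wz":0,"gripper":0.0}
    - {"x":0,"y":0,"z":0,"wx":0,"wy":0,"wz":0,"gripper":1}
    - {"x":0,"y":0,"z":0,"wx":0,"wy":0,"wz":0,"gripper":1}
    - {"x":0,"y":0,"z":0,"wx":0,"wy":0,"wz":0,"gripper":1}
    - {"x":0,"y":0,"z":0,"wx":0,"wy":0,"wz":0,"gripper":1}
  force: 15

```text
time_s: 8.75
position: [0.6494, 0.0428, 0.0711]
ee_rot: [-1.665, 2.662, -0.001]
force: [0.9, 0.6, -0.7]
finger_gap: 0.608
grip_force: 0.0
```

Call:
carry_out:
  targets:
    - {"x":0,"y":0,"z":0,"wx":0,"wy":0,"wz":0,"gripper":1}
    - {"x":0,"y":0,"z":0,"wx":0,"wy":0,"wz":0,"gripper":1}
    - {"x":0,"y":0,"z":0,"wx":0,"wy":0,"wz":0,"gripper":1}
    - {"x":0,"y":0,"z":0,"wx":0,"wy":0,"wz":0,"gripper":1}
    - {"x":0,"y":0,"z":0,"wx":0,"wy":0,"wz":0,"gripper":1}
    - {"x":0,"y":0,"z":0,"wx":0,"wy":0,"wz":0,"gripper":1}

```text
time_s: 9.35
position: [0.6488, 0.0426, 0.0701]
ee_rot: [1.666, -2.663, 0.0]
force: [-2.3, 1.3, 4.5]
finger_gap: 0.374
grip_force: 15.0
```

Call:
carry_out:
  targets:
    - {"x":0,"y":0,"z":-0.01,"wx":0,"wy":0,"wz":0,"gripper":1}
    - {"x":0,"y":0,"z":-0.03,"wx":0,"wy":0,"wz":0,"gripper":1}
    - {"x":0,"y":0,"z":-0.03,"wx":0,"wy":0,"wz":0,"gripper":1}
    - {"x":0.0185,"y":-0.0083,"z":0,"wx":0,"wy":0,"wz":0,"gripper":1}
    - {"x":0.04,"y":-0.016,"z":0,"wx":0,"wy":0,"wz":0,"gripper":1}
    - {"x":0.04,"y":-0.016,"z":0,"wx":0,"wy":0,"wz":0,"gripper":1}
    - {"x":0.04,"y":-0.016,"z":0,"wx":0,"wy":0,"wz":0,"gripper":1}
    - {"x":0.04,"y":-0.016,"z":0,"wx":0,"wy":0,"wz":0,"gripper":1}
    - {"x":0.04,"y":-0.016,"z":0,"wx":0,"wy":0,"wz":0,"gripper":1}
    - {"x":0,"y":0,"z":0.0,"wx":0,"wy":0,"wz":0,"gripper":1}

```text
time_s: 10.35
position: [0.6314, -0.1972, 0.1399]
ee_rot: [1.659, -2.667, 0.0]
force: [0.3, -0.1, -2.2]
finger_gap: 0.366
grip_force: 15.0
```

Call:
carry_out:
  targets:
    - {"x":0,"y":0,"z":0.03,"wx":0,"wy":0,"wz":0,"gripper":1}
    - {"x":0,"y":0,"z":0.025,"wx":0,"wy":0,"wz":0,"gripper":1}
    - {"x":0,"y":0,"z":0.01,"wx":0,"wy":0,"wz":0,"gripper":1}
    - {"x":0,"y":0,"z":0,"wx":0,"wy":0,"wz":0,"gripper":1}
    - {"x":0,"y":0,"z":0,"wx":0,"wy":0,"wz":0,"gripper":1}

```text
time_s: 10.85
position: [0.6333, -0.1924, 0.0758]
ee_rot: [-1.667, 2.663, -0.001]
force: [0.0, 0.4, -1.1]
finger_gap: 0.372
grip_force: 15.0
```

```bash
python3 - <<'E'
from h import *
go([.633,-.1925,.0701],np.radians(-26))
p=campose('wrist'); im=cams.get_image('wrist')
a=cv2.resize(im[:,:,::-1],(560,350)); cv2.imwrite('pics/w5.png',a)
b=cv2.resize(cams.get_image('top')[150:250,240:400,::-1],(560,350),interpolation=cv2.INTER_CUBIC)[:250]
cv2.imwrite('pics/w5.png',np.vstack([a,b]))
E
```

```text
t 10.85 pos [ 0.6333 -0.1924  0.0758] q6 -0.45 toolx [-0.437 -0.899  0.   ] toolz [ 0.001 -0.    -1.   ]
shift mm (translate w/o turn) [0.2 0.2 5.7] wz deg 0.1 rows 1.0 per row [0.2 0.2 5.7] 0.09
```

View pics/w5.png

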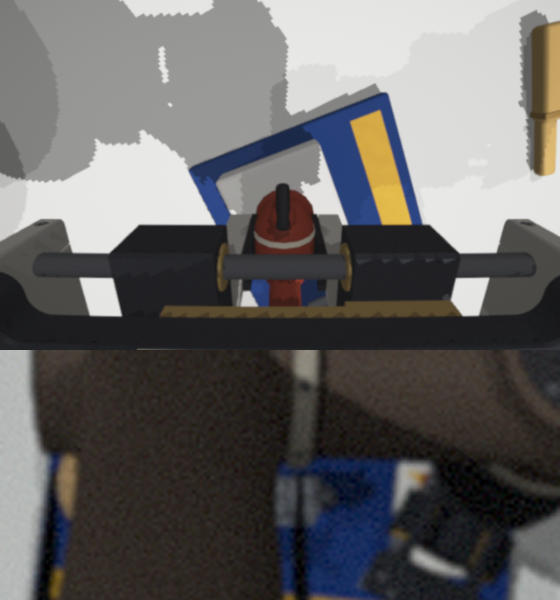

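The rooster hangs upright over the tile, whose far corners are at about (246,208) and (366,160) in full-size pixels. The top view is blocked by the arm. Next I lower it.

Call:
carry_out:
  targets:
    - {"x":0,"y":0,"z":0.003,"wx":0,"wy":0,"wz":0,"gripper":1}
    - {"x":0,"y":0,"z":0.0015,"wx":0,"wy":0,"wz":0,"gripper":1}
    - {"x":0,"y":0,"z":0.001,"wx":0,"wy":0,"wz":0,"gripper":1}
    - {"x":0,"y":0,"z":0,"wx":0,"wy":0,"wz":0,"gripper":1}
    - {"x":0,"y":0,"z":0,"wx":0,"wy":0,"wz":0,"gripper":1}

```text
time_s: 11.45
position: [0.6326, -0.1925, 0.07]
ee_rot: [-1.666, 2.663, -0.001]
force: [-2.5, 2.1, 6.0]
finger_gap: 0.37
grip_force: 15.0
```

Call:
carry_out:
  targets:
    - {"x":0,"y":0,"z":0,"wx":0,"wy":0,"wz":0,"gripper":-1}
    - {"x":0,"y":0,"z":0,"wx":0,"wy":0,"wz":0,"gripper":-1}
    - {"x":0,"y":0,"z":0,"wx":0,"wy":0,"wz":0,"gripper":-1}
    - {"x":0,"y":0,"z":0,"wx":0,"wy":0,"wz":0,"gripper":-1}
    - {"x":0,"y":0,"z":0,"wx":0,"wy":0,"wz":0,"gripper":-1}
    - {"x":0,"y":0,"z":0,"wx":0,"wy":0,"wz":0,"gripper":-1}
    - {"x":0,"y":0,"z":-0.02,"wx":0,"wy":0,"wz":0,"gripper":-1}
    - {"x":0,"y":0,"z":-0.04,"wx":0,"wy":0,"wz":0,"gripper":-1}
    - {"x":0,"y":0,"z":-0.04,"wx":0,"wy":0,"wz":0,"gripper":-1}
    - {"x":0,"y":0,"z":-0.04,"wx":0,"wy":0,"wz":0,"gripper":-1}

```text
time_s: 12.45
position: [0.6323, -0.1925, 0.2108]
ee_rot: [1.666, -2.663, -0.0]
force: [1.2, -0.1, 0.9]
finger_gap: 0.995
grip_force: 0.0
```

Call:
carry_out:
  targets:
    - {"x":-0.0222,"y":0.0357,"z":0,"wx":0,"wy":0,"wz":0,"gripper":-1}
    - {"x":-0.0222,"y":0.0357,"z":0,"wx":0,"wy":0,"wz":0,"gripper":-1}
    - {"x":-0.0222,"y":0.0357,"z":0,"wx":0,"wy":0,"wz":0,"gripper":-1}
    - {"x":-0.0222,"y":0.0357,"z":0,"wx":0,"wy":0,"wz":0,"gripper":-1}
    - {"x":-0.0222,"y":0.0357,"z":0,"wx":0,"wy":0,"wz":0,"gripper":-1}
    - {"x":-0.0222,"y":0.0357,"z":0,"wx":0,"wy":0,"wz":0,"gripper":-1}
    - {"x":-0.0222,"y":0.0357,"z":0,"wx":0,"wy":0,"wz":0,"gripper":-1}
    - {"x":-0.0222,"y":0.0357,"z":0,"wx":0,"wy":0,"wz":0,"gripper":-1}
    - {"x":-0.0222,"y":0.0357,"z":0,"wx":0,"wy":0,"wz":0,"gripper":-1}
    - {"x":-0.0222,"y":0.0357,"z":0,"wx":0,"wy":0,"wz":0,"gripper":-1}

```text
time_s: 13.45
position: [0.4076, 0.1646, 0.2097]
ee_rot: [-1.665, 2.663, 0.0]
force: [1.0, 1.3, 0.7]
finger_gap: 0.998
grip_force: 0.0
```

Call:
carry_out:
  targets:
    - {"x":0,"y":0,"z":0,"wx":0,"wy":0,"wz":8,"gripper":-1}
    - {"x":0,"y":0,"z":0,"wx":0,"wy":0,"wz":8,"gripper":-1}
    - {"x":0,"y":0,"z":0,"wx":0,"wy":0,"wz":8,"gripper":-1}
    - {"x":0,"y":0,"z":0,"wx":0,"wy":0,"wz":8,"gripper":-1}
    - {"x":0,"y":0,"z":0,"wx":0,"wy":0,"wz":8,"gripper":-1}
    - {"x":0,"y":0,"z":0,"wx":0,"wy":0,"wz":8,"gripper":-1}
    - {"x":0,"y":0,"z":0,"wx":0,"wy":0,"wz":8,"gripper":-1}
    - {"x":0,"y":0,"z":0,"wx":0,"wy":0,"wz":5,"gripper":-1}
    - {"x":0,"y":0,"z":0,"wx":0,"wy":0,"wz":0,"gripper":-1}
    - {"x":0,"y":0,"z":0,"wx":0,"wy":0,"wz":0,"gripper":-1}

```text
time_s: 14.45
position: [0.4087, 0.1633, 0.2094]
ee_rot: [-0.088, 3.14, 0.0]
force: [0.1, -0.1, 0.2]
finger_gap: 1.001
grip_force: 0.0
```

```bash
python3 - <<'E'
from h import *
go([.44,.164,.033],np.radians(93))
p=campose('wrist'); im=cams.get_image('wrist')
a=cv2.resize(im[:,:,::-1],(560,350))
b=cv2.resize(cams.get_image('top')[155:255,240:400,::-1],(560,350),interpolation=cv2.INTER_CUBIC)[:250]
cv2.imwrite('pics/w6.png',np.vstack([a,b]))
E
```

```text
t 14.45 pos [0.4087 0.1633 0.2094] q6 -2.35 toolx [-0.998 -0.056 -0.   ] toolz [ 0.  0. -1.]
shift mm (translate w/o turn) [-31.3  -1.1 176.4] wz deg 0.2 rows 4.0 per row [-7.8 -0.3 44.1] 0.05
```

View pics/w6.png

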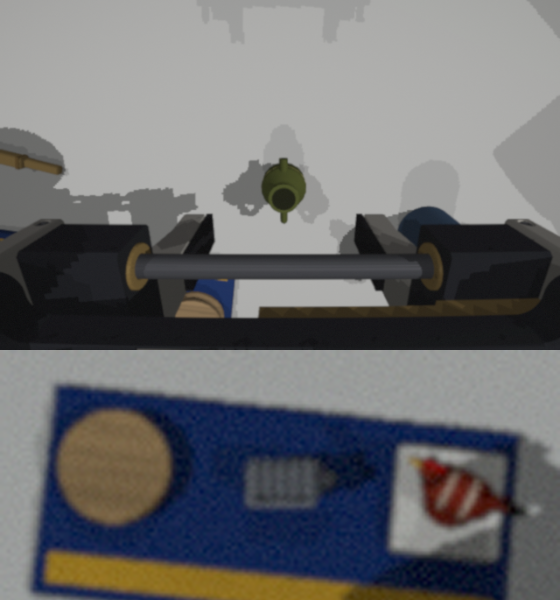

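The wrist view has the jug mouth at (325,225) and the belly edges at (299,214) and (349,214), with handle and spout in line with the image's vertical. The top view shows the bare plinth at about (272.7,188.3), the sheep midway and the rooster upright on the tile.

```bash
python3 - <<'E'
from h import *
p=campose('wrist'); s=bot.sense(); R=Ro.from_rotvec(s['ee_rot']).as_matrix()
def rep(n,px,z):
    w=world(px,z,pose=p); print(n,w.round(4).tolist(),'tool mm',((w-s['position'])@R*1000).round(1).tolist())
rep('mouth',[(324.6,225)],.07); rep('belly edges',[(299.4,213.7),(348.6,213.7)],.033)
rep('handle ends',[(323.5,181),(324.5,253)],.04)
f=lambda x,y:(240+x/3.5-.4,155+(y-350)/3.5-.4)
print('plinth',world([f(114.5,466.5)],.03).round(4), 'edges',world([f(56,466),f(173,466)],.03).round(4))
print('sheep',world([f(247,482),f(335,486),f(283,482)],.05).round(4))
t=world([f(401,444),f(507,456),f(499,566),f(389,551)],.03);print('tile',t.mean(0).round(4))
print('rooster body',world([f(460,492)],.08).round(4))
print('yellow corner',world([f(45,550),f(43,584)],.01).round(4))
E
```

```text
mouth [[0.4364, 0.164, 0.07]] tool mm [[-27.7, -0.9, 139.4]]
belly edges [[0.4403, 0.1383, 0.033], [0.4375, 0.1887, 0.033]] tool mm [[-30.2, -26.7, 176.4], [-30.2, 23.7, 176.4]]
handle ends [[0.4027, 0.1611, 0.04], [0.4799, 0.1663, 0.04]] tool mm [[6.1, -2.0, 169.4], [-71.3, -1.0, 169.4]]
plinth [[0.6515 0.0459 0.03  ]] edges [[0.6506 0.0874 0.03  ]
 [0.6532 0.0044 0.03  ]]
sheep [[ 0.6394 -0.0478  0.05  ]
 [ 0.6384 -0.1095  0.05  ]
 [ 0.6402 -0.073   0.05  ]]
tile [ 0.6318 -0.1924  0.03  ]
rooster body [[ 0.6312 -0.1922  0.08  ]]
yellow corner [[0.5931 0.0942 0.01  ]
 [0.5685 0.0945 0.01  ]]
```

Call:
carry_out:
  targets:
    - {"x":-0.03,"y":-0.0012,"z":0.0,"wx":0,"wy":0,"wz":0,"gripper":-1}
    - {"x":0,"y":0,"z":0.045,"wx":0,"wy":0,"wz":0,"gripper":-1}
    - {"x":0,"y":0,"z":0.045,"wx":0,"wy":0,"wz":0,"gripper":-1}
    - {"x":0,"y":0,"z":0.04,"wx":0,"wy":0,"wz":0,"gripper":-1}
    - {"x":0,"y":0,"z":0.03,"wx":0,"wy":0,"wz":0,"gripper":-1}
    - {"x":0,"y":0,"z":0.016,"wx":0,"wy":0,"wz":0,"gripper":-1}
    - {"x":0,"y":0,"z":0,"wx":0,"wy":0,"wz":0,"gripper":1}
    - {"x":0,"y":0,"z":0,"wx":0,"wy":0,"wz":0,"gripper":1}
    - {"x":0,"y":0,"z":0,"wx":0,"wy":0,"wz":0,"gripper":1}
    - {"x":0,"y":0,"z":0,"wx":0,"wy":0,"wz":0,"gripper":1}
  force: 20

```text
time_s: 15.55
position: [0.4394, 0.1644, 0.0346]
ee_rot: [-0.084, 3.139, 0.003]
force: [-0.1, -0.1, -1.0]
finger_gap: 0.699
grip_force: 0.0
```

Call:
carry_out:
  targets:
    - {"x":0,"y":0,"z":0,"wx":0,"wy":0,"wz":0,"gripper":1}
    - {"x":0,"y":0,"z":0,"wx":0,"wy":0,"wz":0,"gripper":1}
    - {"x":0,"y":0,"z":0,"wx":0,"wy":0,"wz":0,"gripper":1}
    - {"x":0,"y":0,"z":0,"wx":0,"wy":0,"wz":0,"gripper":1}

```text
time_s: 15.95
position: [0.4392, 0.1642, 0.0342]
ee_rot: [-0.084, 3.139, 0.002]
force: [-1.5, -0.0, 7.1]
finger_gap: 0.587
grip_force: 20.0
```

Call:
carry_out:
  targets:
    - {"x":0,"y":0,"z":-0.01,"wx":0,"wy":0,"wz":0,"gripper":1}
    - {"x":0,"y":0,"z":-0.03,"wx":0,"wy":0,"wz":0,"gripper":1}
    - {"x":0,"y":0,"z":-0.03,"wx":0,"wy":0,"wz":0,"gripper":1}
    - {"x":-0.0205,"y":-0.0132,"z":0,"wx":0,"wy":0,"wz":0,"gripper":1}
    - {"x":-0.037,"y":-0.0232,"z":0,"wx":0,"wy":0,"wz":0,"gripper":1}
    - {"x":-0.037,"y":-0.0232,"z":0,"wx":0,"wy":0,"wz":0,"gripper":1}
    - {"x":-0.037,"y":-0.0232,"z":0,"wx":0,"wy":0,"wz":0,"gripper":1}
    - {"x":-0.037,"y":-0.0232,"z":0,"wx":0,"wy":0,"wz":0,"gripper":1}
    - {"x":-0.037,"y":-0.0232,"z":0,"wx":0,"wy":0,"wz":0,"gripper":1}
    - {"x":0,"y":0,"z":0,"wx":0,"wy":0,"wz":0,"gripper":1}

```text
time_s: 16.95
position: [0.6543, 0.0429, 0.103]
ee_rot: [-0.079, 3.14, -0.001]
force: [-1.2, 0.8, -1.4]
finger_gap: 0.585
grip_force: 20.0
```

Call:
carry_out:
  targets:
    - {"x":0,"y":0,"z":0.02,"wx":0,"wy":0,"wz":0,"gripper":1}
    - {"x":0,"y":0,"z":0.012,"wx":0,"wy":0,"wz":0,"gripper":1}
    - {"x":0,"y":0,"z":0.004,"wx":0,"wy":0,"wz":0,"gripper":1}
    - {"x":0,"y":0,"z":0,"wx":0,"wy":0,"wz":0,"gripper":1}
    - {"x":0,"y":0,"z":0,"wx":0,"wy":0,"wz":0,"gripper":1}

```text
time_s: 17.45
position: [0.651, 0.046, 0.0681]
ee_rot: [-0.085, 3.14, -0.0]
force: [0.4, 0.1, -1.4]
finger_gap: 0.589
grip_force: 20.0
```

```bash
python3 - <<'E'
from h import *
go([.6515,.0465,.0642],np.radians(93))
a=cv2.resize(cams.get_image('wrist')[:,:,::-1],(560,350))
b=cv2.resize(cams.get_image('scene')[160:260,240:400,::-1],(560,350),interpolation=cv2.INTER_CUBIC)[:250]
cv2.imwrite('pics/w7.png',np.vstack([a,b]))
E
```

```text
t 17.45 pos [0.651  0.046  0.0681] q6 -1.89 toolx [-0.999 -0.054 -0.001] toolz [ 0.001  0.    -1.   ]
shift mm (translate w/o turn) [-0.5  0.5  3.9] wz deg 0.1 rows 1.0 per row [-0.5  0.5  3.9] 0.08
```

View pics/w7.png

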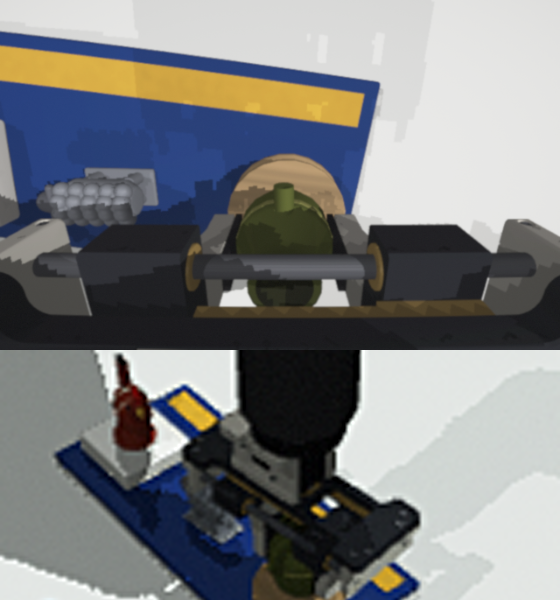

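The jug hangs upright over the plinth, centred on it laterally. The sheep and the rooster stand upright in place, so I lower the last 4 mm.

Call:
carry_out:
  targets:
    - {"x":0,"y":0,"z":0.002,"wx":0,"wy":0,"wz":0,"gripper":1}
    - {"x":0,"y":0,"z":0.001,"wx":0,"wy":0,"wz":0,"gripper":1}
    - {"x":0,"y":0,"z":0.0007,"wx":0,"wy":0,"wz":0,"gripper":1}
    - {"x":0,"y":0,"z":0,"wx":0,"wy":0,"wz":0,"gripper":1}
    - {"x":0,"y":0,"z":0,"wx":0,"wy":0,"wz":0,"gripper":1}

```text
time_s: 18.05
position: [0.6509, 0.0457, 0.0643]
ee_rot: [-0.084, 3.14, 0.0]
force: [-3.5, 1.5, 5.7]
finger_gap: 0.591
grip_force: 20.0
```

Call:
carry_out:
  targets:
    - {"x":0,"y":0,"z":0,"wx":0,"wy":0,"wz":0,"gripper":-1}
    - {"x":0,"y":0,"z":0,"wx":0,"wy":0,"wz":0,"gripper":-1}
    - {"x":0,"y":0,"z":0,"wx":0,"wy":0,"wz":0,"gripper":-1}
    - {"x":0,"y":0,"z":0,"wx":0,"wy":0,"wz":0,"gripper":-1}
    - {"x":0,"y":0,"z":0,"wx":0,"wy":0,"wz":0,"gripper":-1}
    - {"x":0,"y":0,"z":0,"wx":0,"wy":0,"wz":0,"gripper":-1}
    - {"x":0,"y":0,"z":-0.02,"wx":0,"wy":0,"wz":0,"gripper":-1}
    - {"x":0,"y":0,"z":-0.04,"wx":0,"wy":0,"wz":0,"gripper":-1}
    - {"x":0,"y":0,"z":-0.04,"wx":0,"wy":0,"wz":0,"gripper":-1}
    - {"x":0,"y":0,"z":-0.03,"wx":0,"wy":0,"wz":0,"gripper":-1}

```text
time_s: 19.05
position: [0.6514, 0.0457, 0.1964]
ee_rot: [-0.084, 3.138, 0.0]
force: [0.4, -0.0, 0.5]
finger_gap: 0.998
grip_force: 0.0
```

Call:
carry_out:
  targets:
    - {"x":0.0302,"y":-0.0315,"z":0,"wx":0,"wy":0,"wz":0,"gripper":-1}
    - {"x":0.0302,"y":-0.0315,"z":0,"wx":0,"wy":0,"wz":0,"gripper":-1}
    - {"x":0.0302,"y":-0.0315,"z":0,"wx":0,"wy":0,"wz":0,"gripper":-1}
    - {"x":0.0302,"y":-0.0315,"z":0,"wx":0,"wy":0,"wz":0,"gripper":-1}
    - {"x":0.0302,"y":-0.0315,"z":0,"wx":0,"wy":0,"wz":0,"gripper":-1}
    - {"x":0.0302,"y":-0.0315,"z":0,"wx":0,"wy":0,"wz":0,"gripper":-1}
    - {"x":0.0302,"y":-0.0315,"z":0,"wx":0,"wy":0,"wz":0,"gripper":-1}
    - {"x":0.0302,"y":-0.0315,"z":0,"wx":0,"wy":0,"wz":0,"gripper":-1}

```text
time_s: 19.85
position: [0.4216, -0.2199, 0.194]
ee_rot: [-0.084, 3.14, -0.0]
force: [0.4, -0.7, 0.1]
finger_gap: 0.995
grip_force: 0.0
```

Call:
carry_out:
  targets:
    - {"x":0,"y":0,"z":0,"wx":0,"wy":0,"wz":-8,"gripper":-1}
    - {"x":0,"y":0,"z":0,"wx":0,"wy":0,"wz":-8,"gripper":-1}
    - {"x":0,"y":0,"z":0,"wx":0,"wy":0,"wz":-8,"gripper":-1}
    - {"x":0,"y":0,"z":0,"wx":0,"wy":0,"wz":-8,"gripper":-1}
    - {"x":0,"y":0,"z":0,"wx":0,"wy":0,"wz":-8,"gripper":-1}
    - {"x":0,"y":0,"z":0,"wx":0,"wy":0,"wz":-8,"gripper":-1}
    - {"x":0,"y":0,"z":0,"wx":0,"wy":0,"wz":-8,"gripper":-1}
    - {"x":0,"y":0,"z":0,"wx":0,"wy":0,"wz":-8,"gripper":-1}
    - {"x":0,"y":0,"z":0,"wx":0,"wy":0,"wz":-8,"gripper":-1}
    - {"x":0,"y":0,"z":0,"wx":0,"wy":0,"wz":-3,"gripper":-1}

```text
time_s: 20.85
position: [0.4229, -0.2188, 0.1938]
ee_rot: [-1.984, 2.435, -0.0]
force: [-0.6, -0.3, -0.6]
finger_gap: 1.0
grip_force: 0.0
```

Call:
carry_out:
  targets:
    - {"x":0,"y":0,"z":0,"wx":0,"wy":0,"wz":0,"gripper":-0.3}
    - {"x":0,"y":0,"z":0,"wx":0,"wy":0,"wz":0,"gripper":-0.3}

```text
time_s: 21.05
position: [0.4229, -0.2188, 0.1937]
ee_rot: [-1.976, 2.442, -0.0]
force: [0.2, -0.1, -0.0]
finger_gap: 0.871
grip_force: 0.0
```

```bash
python3 - <<'E'
from h import *
go([.4303,-.185,.026],np.radians(168))
a=cams.get_image('wrist')[:,:,::-1]
cv2.imwrite('pics/w8.png',cv2.resize(a[100:380,150:500],None,fx=2,fy=2,interpolation=cv2.INTER_CUBIC))
E
```

```text
t 21.05 pos [ 0.4229 -0.2188  0.1937] q6 -0.15 toolx [-0.209 -0.978 -0.   ] toolz [ 0.  0. -1.]
shift mm (translate w/o turn) [-3.460e+01 -1.000e-01  1.677e+02] wz deg -0.1 rows 4.0 per row [-8.6 -0.  41.9] -0.02
```

View pics/w8.png

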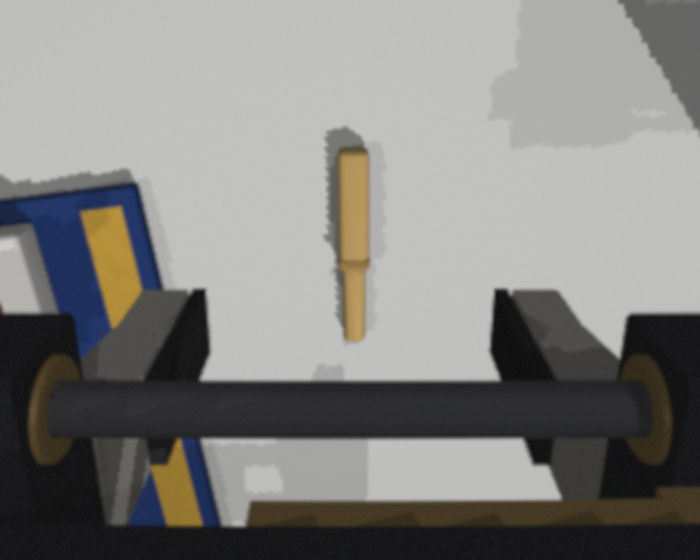

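The burnisher is nearly vertical in the image. In crop pixels the handle end is at (353,150), the ring at (354,266) and the blade tip at (355,341).

```bash
python3 - <<'E'
from h import *
p=campose('wrist'); s=bot.sense(); R=Ro.from_rotvec(s['ee_rot']).as_matrix()
w=world([(150+353/2,100+150/2),(150+354/2,100+266/2),(150+355/2,100+341/2)],.013,pose=p); print(w.round(4),((w-s['position'])@R*1000).round(1))
E
```

```text
[[ 0.4199 -0.2295  0.013 ]
 [ 0.4324 -0.1679  0.013 ]
 [ 0.4411 -0.1239  0.013 ]] [[ 11.1   0.7 180.7]
 [-51.7   1.3 180.7]
 [-96.6   2.  180.7]]
```

Call:
carry_out:
  targets:
    - {"x":-0.035,"y":0.001,"z":0.0,"wx":0,"wy":0,"wz":0,"gripper":-0.3}
    - {"x":0,"y":0,"z":0.045,"wx":0,"wy":0,"wz":0,"gripper":-0.3}
    - {"x":0,"y":0,"z":0.045,"wx":0,"wy":0,"wz":0,"gripper":-0.3}
    - {"x":0,"y":0,"z":0.04,"wx":0,"wy":0,"wz":0,"gripper":-0.3}
    - {"x":0,"y":0,"z":0.025,"wx":0,"wy":0,"wz":0,"gripper":-0.3}
    - {"x":0,"y":0,"z":0.012,"wx":0,"wy":0,"wz":0,"gripper":-0.3}
    - {"x":0,"y":0,"z":0,"wx":0,"wy":0,"wz":0,"gripper":-0.3}
    - {"x":0,"y":0,"z":0,"wx":0,"wy":0,"wz":0,"gripper":-0.3}
  force: 12

```text
time_s: 21.9
position: [0.4294, -0.1844, 0.0269]
ee_rot: [1.977, -2.441, -0.0]
force: [-0.6, 0.6, -0.1]
finger_gap: 0.651
grip_force: 0.0
```

Call:
carry_out:
  targets:
    - {"x":0,"y":0,"z":0,"wx":0,"wy":0,"wz":0,"gripper":1}
    - {"x":0,"y":0,"z":0,"wx":0,"wy":0,"wz":0,"gripper":1}
    - {"x":0,"y":0,"z":0,"wx":0,"wy":0,"wz":0,"gripper":1}
    - {"x":0,"y":0,"z":0,"wx":0,"wy":0,"wz":0,"gripper":1}
    - {"x":0,"y":0,"z":0,"wx":0,"wy":0,"wz":0,"gripper":1}
    - {"x":0,"y":0,"z":0,"wx":0,"wy":0,"wz":0,"gripper":1}
    - {"x":0,"y":0,"z":0,"wx":0,"wy":0,"wz":0,"gripper":1}
    - {"x":0,"y":0,"z":0,"wx":0,"wy":0,"wz":0,"gripper":1}

```text
time_s: 22.7
position: [0.4292, -0.1844, 0.0268]
ee_rot: [1.978, -2.441, 0.0]
force: [-1.5, -0.1, 4.2]
finger_gap: 0.178
grip_force: 12.0
```

Call:
carry_out:
  targets:
    - {"x":0,"y":0,"z":-0.03,"wx":0,"wy":0,"wz":0,"gripper":1}
    - {"x":0,"y":0,"z":-0.04,"wx":0,"wy":0,"wz":0,"gripper":1}
    - {"x":-0.0271,"y":-0.0226,"z":0,"wx":0,"wy":0,"wz":0,"gripper":1}
    - {"x":-0.0271,"y":-0.0226,"z":0,"wx":0,"wy":0,"wz":0,"gripper":1}
    - {"x":-0.0271,"y":-0.0226,"z":0,"wx":0,"wy":0,"wz":0,"gripper":1}
    - {"x":-0.0271,"y":-0.0226,"z":0,"wx":0,"wy":0,"wz":0,"gripper":1}
    - {"x":-0.0271,"y":-0.0226,"z":0,"wx":0,"wy":0,"wz":0,"gripper":1}
    - {"x":0,"y":0,"z":0,"wx":0,"wy":0,"wz":-7.4,"gripper":1}
    - {"x":0,"y":0,"z":0,"wx":0,"wy":0,"wz":0,"gripper":1}
    - {"x":0,"y":0,"z":0,"wx":0,"wy":0,"wz":0,"gripper":1}

```text
time_s: 23.7
position: [0.567, -0.0754, 0.0961]
ee_rot: [2.127, -2.311, -0.001]
force: [-0.5, 0.2, -0.9]
finger_gap: 0.182
grip_force: 12.0
```

```bash
python3 - <<'E'
from h import *
go([.5678,-.0756,.0368],np.radians(175.3))
a=cv2.resize(cams.get_image('wrist')[:,:,::-1],(560,350))
cv2.imwrite('pics/w9.png',a)
E
```

```text
t 23.7 pos [ 0.567  -0.0754  0.0961] q6 -0.29 toolx [-0.083 -0.997  0.   ] toolz [-0.001 -0.    -1.   ]
shift mm (translate w/o turn) [ 0.1 -0.8 59.3] wz deg -0.1 rows 2.0 per row [ 0.1 -0.4 29.7] -0.03
```

View pics/w9.png

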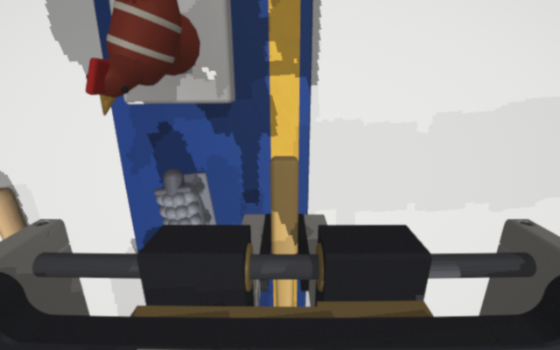

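The burnisher lies over the stripe, both centred at x ≈ 285 px, and it is parallel to the stripe. The sheep and rooster are clear of the gripper. Next I lower it.

Call:
carry_out:
  targets:
    - {"x":0,"y":-0.0008,"z":0.025,"wx":0,"wy":0,"wz":0,"gripper":1}
    - {"x":0,"y":0,"z":0.02,"wx":0,"wy":0,"wz":0,"gripper":1}
    - {"x":0,"y":0,"z":0.01,"wx":0,"wy":0,"wz":0,"gripper":1}
    - {"x":0,"y":0,"z":0.003,"wx":0,"wy":0,"wz":0,"gripper":1}
    - {"x":0,"y":0,"z":0.0013,"wx":0,"wy":0,"wz":0,"gripper":1}
    - {"x":0,"y":0,"z":0,"wx":0,"wy":0,"wz":0,"gripper":1}
    - {"x":0,"y":0,"z":0,"wx":0,"wy":0,"wz":0,"gripper":1}

```text
time_s: 24.45
position: [0.5691, -0.0753, 0.0382]
ee_rot: [-2.13, 2.307, -0.001]
force: [0.9, -0.5, -1.3]
finger_gap: 0.182
grip_force: 12.0
```

Call:
carry_out:
  targets:
    - {"x":0,"y":0,"z":0.001,"wx":0,"wy":0,"wz":0,"gripper":1}
    - {"x":0,"y":0,"z":0.0004,"wx":0,"wy":0,"wz":0,"gripper":1}
    - {"x":0,"y":0,"z":0,"wx":0,"wy":0,"wz":0,"gripper":1}

```text
time_s: 24.75
position: [0.569, -0.0752, 0.0368]
ee_rot: [-2.131, 2.307, -0.001]
force: [-1.6, 0.2, 5.5]
finger_gap: 0.181
grip_force: 12.0
```

Call:
carry_out:
  targets:
    - {"x":0,"y":0,"z":0,"wx":0,"wy":0,"wz":0,"gripper":0.3}
    - {"x":0,"y":0,"z":0,"wx":0,"wy":0,"wz":0,"gripper":0.3}
    - {"x":0,"y":0,"z":0,"wx":0,"wy":0,"wz":0,"gripper":0.3}
    - {"x":0,"y":0,"z":0,"wx":0,"wy":0,"wz":0,"gripper":0.3}
    - {"x":0,"y":0,"z":-0.01,"wx":0,"wy":0,"wz":0,"gripper":0.3}
    - {"x":0,"y":0,"z":-0.03,"wx":0,"wy":0,"wz":0,"gripper":0.3}
    - {"x":0,"y":0,"z":-0.04,"wx":0,"wy":0,"wz":0,"gripper":0.3}
    - {"x":0,"y":0,"z":-0.04,"wx":0,"wy":0,"wz":0,"gripper":0.3}
    - {"x":0,"y":0,"z":-0.04,"wx":0,"wy":0,"wz":0,"gripper":0.3}

```text
time_s: 25.65
position: [0.5683, -0.0754, 0.1984]
ee_rot: [-2.131, 2.308, -0.0]
force: [1.1, -0.3, 0.4]
finger_gap: 0.347
grip_force: 0.0
```

Call:
carry_out:
  targets:
    - {"x":0,"y":0.045,"z":0,"wx":0,"wy":0,"wz":0,"gripper":0.3}
    - {"x":0,"y":0.045,"z":0,"wx":0,"wy":0,"wz":0,"gripper":0.3}
    - {"x":0.04,"y":0.01,"z":0,"wx":0,"wy":0,"wz":0,"gripper":0.3}
    - {"x":0.045,"y":0.01,"z":0,"wx":0,"wy":0,"wz":0,"gripper":0.3}
    - {"x":0.045,"y":0,"z":0,"wx":0,"wy":0,"wz":0,"gripper":0.3}
    - {"x":0.045,"y":0,"z":0,"wx":0,"wy":0,"wz":0,"gripper":0.3}
    - {"x":0.045,"y":0,"z":0,"wx":0,"wy":0,"wz":0,"gripper":0.3}
    - {"x":0,"y":0,"z":0,"wx":0,"wy":0,"wz":0,"gripper":0.3}

```text
time_s: 26.45
position: [0.4406, -0.2899, 0.1964]
ee_rot: [2.126, -2.312, 0.001]
force: [-0.9, 0.4, -0.4]
finger_gap: 0.348
grip_force: 0.0
```

```bash
python3 - <<'E'
from h import *
a=cv2.resize(cams.get_image('top')[155:255,240:400,::-1],(720,450),interpolation=cv2.INTER_CUBIC)[:340]
b=cv2.resize(cams.get_image('scene')[165:260,240:400,::-1],(720,428),interpolation=cv2.INTER_CUBIC)[:260]
cv2.imwrite('pics/f.png',np.vstack([a,b]))
E
```

```text
(no output)
```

View pics/f.png

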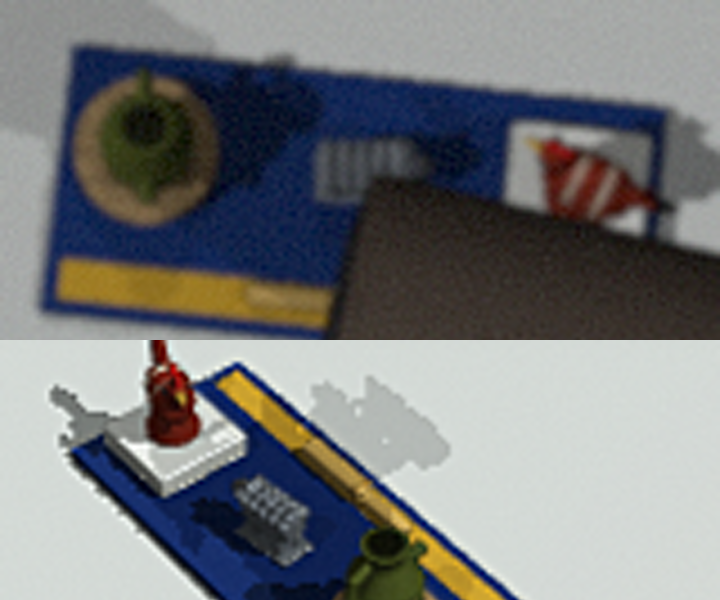

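The jug is upright on the plinth (mouth at crop px (143,125)), the rooster is on the tile and the sheep is midway. The burnisher lies on the stripe with its blade tip at crop px (246,294). I check the numbers, then hand in.

```bash
python3 - <<'E'
from h import *
f=lambda x,y:(240+x/4.5-.4,155+y/4.5-.4)
o=np.array([.6432,-.0727]); B=np.array([[.9967,.0815],[-.0815,.9967]])
for n,q,z in (('blade tip (exp -75,55)',(246,295),.018),('jug mouth (exp 0,120)',(143,125),.1),('rooster body (exp 0,-120)',(585,185),.08)):
    print(n,((world([f(*q)],z)[0,:2]-o)@B*1000).round(1))
p=f; s=bot.sense(); print(s['time_s'],np.abs(s['dq']).max(),s['grip_force'])
r=bot.finish_job(); print(r)
E
```

```text
blade tip (exp -75,55) [-74.1  55.8]
jug mouth (exp 0,120) [ -2.2 118.6]
rooster body (exp 0,-120) [  -4.  -116.8]
26.55 0.042307679200641206 0.0
the job is handed in; nothing more can be done
None
```

The job is handed in at 26.6 s: jug on plinth, rooster on tile, sheep midway and burnisher on the stripe, with the last checks on jug, rooster and burnisher within 5 mm of target (sheep about 4 mm after placing); no judging result was returned.

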